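# Turn the drying wheel's filler neck to the top

## Robot

A 6-joint arm with a two-finger parallel gripper is mounted at the origin on the work surface. World frame = base frame: x ahead of the robot, y to its left, z up, the work surface at z = 0. Lengths are in m, angles in rad, forces in N, time in s.
With the tool pointing down it reaches from about 0.225 to 0.875 m from the base axis. Payload 3.4 kg.
Tool frame: the origin (TCP) lies midway between the tips of the shut fingers; the grasp point (between the pads) lies 19 mm behind it; x points along the fingers, z is the direction in which the jaws open and shut, and the axes are right-handed (so a half turn about x gives the same grasp; the last joint's range is limited). The gripper opens to 85 mm and grips with 20 to 120 N. Pads are 22 mm wide; open, the fingers measure 114 mm over their backs; the gripper's body (76 mm by 85 mm) begins 54 mm behind the grasp point. The pads swing forward as they close: fully open they stand 13 mm farther back than shut.
Start: joints at [-0.121, 0.276, 1.505, -0, 1.361, -0.121], TCP at [0.575, -0, 0.231] pointing down, gripper open.
Joint ranges: [-2.89, 2.89], [-0.75, 2.08], [0.22, 2.7], [-1.18, 4.32], [0.11, 2.71], [-2.7, 2.7]. Speed limits (rad/s): [2.57, 2.57, 3.14, 3.14, 3.14, 3.14].

## Interface

Orientations are given as a unit quaternion [w, x, y, z].
In Python, from cell import * gives the robot as it stands. The module is installed in compiled form; this text tells all that it offers.
- The arm moves only by the tool send_rows, never from a script. Its argument "increments" is a list of rows, each a list of 5 numbers: the shift along the tool's x, y, z in cm, then the turn about the tool's x in degrees, then the finger opening in cm, from 0 to 8.54. A call has 1 to 10 rows; each row is the pose to reach, as a shift and turn from the pose commanded when the call began, along the tool's axes at that moment; what a row does not reach only later rows make up. A row lasts 1/12 s, in which the tool goes at most 41.7 mm and 7.16 degrees, less where a joint would pass 70% of its speed; a pose out of reach is approached as far as the arm can. A call with a gripper value outside its range is refused whole. The fingers move at their own pace and stop on an object; the grip force is fixed at half the most. Time passes only in rows, so rows that repeat a pose let the fingers close. It gives the time, the measured TCP pose, the force and the opening at its end, in the units of the state.
- sense(): the state, without advancing time (a new reading comes with each control period).
- snapshot(name): name is "scene" or "side" or "wrist"; returns a dict with "pixels" (420x560x3 uint8, red, green, blue), "fx", "fy", "cx", "cy" (pixels), "pose" (4x4, takes a point from camera to world coordinates); the wrist camera has in their place "T_tool_cam" (4x4, takes a point from camera to tool coordinates, whose origin is the TCP and whose axes are the tool frame's). Camera axes: x right, y down, z forward; pixel columns grow to the right and rows downward; lengths in m; the calibration is good to about 2 mm. A picture is of the moment at which its call begins: read the wrist's pose just before it. There is no depth.
- finish_job(): hands the job in, once; it reports no verdict.
The state is a dict: "clock": time; "joint_pos": joint angles; "joint_velocities": joint speeds; "effort": joint torques, N m; "position": TCP position; "tcp_rot": TCP orientation; "ft_force": force on the tool from outside, world axes, zero at the start; "torque": the same for the moment, N m; "opening": finger opening in m.
Only numpy, scipy, OpenCV 4.12 (cv2) and the standard library are available. Lean on these libraries where they do the work, as an engineer would, in place of code of your own. Each camera call takes 0.05 s, during which the arm holds its last target.

## Task

Two upright wheels stand on the vault shelf: a smooth drying wheel with a short filler neck sticking out of its rim, and a grooved pulley. Turn the drying wheel on its axle until its filler neck points straight up, ready for the desiccant funnel, then let go and leave it standing still. Do not turn the pulley.

Things in the scene. Friction and masses are not known exactly. Their poses are not given: they have to be found in the camera images.
- drum (a joint): drying wheel's angle in rad: 0 = neck straight up; it grows as the top goes towards the -y side of point drum_stand_axle. At the start the neck lies on that side, 50 to 98 degrees from the top (0.88 to 1.7). Light steady axle friction (0.08 N m): the wheel stays where it is left and does not coast; it turns freely both ways. A rim pinched and carried round without turning the gripper slips, ending some 8 degrees short.
- drum_stand_axle (a point): centre of the drying wheel, 120 mm above the shelf; x = the level axle, z up, y level in the wheel's plane. Solid aluminium disc, 160 mm diameter, with a raised smooth band at the rim 24 mm thick and 8 mm deep radially (inside it 14 mm thick), so the rim can be pinched across its thickness on the upper half. Fixed stand: a strap 34 mm wide, 8 thick, 5 off each face, ends 14 mm above the axle; base 110 x 130 x 10 mm.
- neck (a point): centre of the outer end of the filler neck, 98 mm from the axle. The neck is a round aluminium stub of 18 mm diameter (collar of 23 mm at its end) that sticks 18 mm out of the rim, radially, midway across the thickness. The z axis of this point points outwards along the neck: straight up when the job is done.
- pulley (a joint): angle in rad of the other wheel, a bystander: an aluminium pulley, 156 mm diameter, 24 mm thick, with a groove round its rim, five round dark recesses on its face and no neck, on a like stand. It starts at 0 and must not be turned. The two stands change places from start to start.
Not all that is in view belongs to the job. Leave any orange or red look-alike of the part that bears drum alone.

How it is judged:
At the end, for the whole second after the job is handed in: The drying wheel's filler neck points straight up to within 15 degrees and the wheel is at rest; the pulley has not been turned (angle between neck's own z axis and vertical below 0.26 rad and velocity of joint drum between -0.1 and 0.1 rad/s); the robot touches nothing.
It fails at once if the pulley is turned by more than 15 degrees (value of joint pulley above 0.26 rad or value of joint pulley below -0.26 rad).
It also fails if it takes over 48 s, if anything falls off the work surface, if the arm or the gripper's body presses on something with over 40 N, if the wrist force passes 120 N, or if a joint passes its speed limit or range.

## Working session

There is one attempt and no reset: what is moved stays moved. The work goes in short steps, Python scripts to look and compute and a tool call to move; the robot and the scene stay as the last step left them, time stands still between calls to the robot, and variables do not carry over. Pictures are saved under pics/ and viewed, and the job is handed in when it is done.

Besides the shell and the picture viewer there is one more tool, called as a command line: name --pt "numbers of a row" for each row, then --argument value for the rest. send_rows: Moves the arm, as the interface text tells. Its arguments: {"type":"object","properties":{"increments":{"type":"array","items":{"type":"array","items":{"type":"number"}}}},"required":["increments"]}

```bash
mkdir -p pics; python3 - <<'E'
from cell import *
import cv2
s=sense(); print(s)
for n in("scene","side","wrist"):
    d=snapshot(n); cv2.imwrite(f"pics/{n}0.png",d["pixels"][:,:,::-1]); print(n,d["fx"],d["cx"],d["cy"]); print(d.get("pose",d.get("T_tool_cam")))
E
```

```text
{'clock': 0.0, 'joint_pos': array([-1.21003578e-01,  2.76595203e-01,  1.50614473e+00,  1.03673267e-05,
        1.36071325e+00, -1.21026538e-01]), 'joint_velocities': array([ 7.94130711e-04,  1.85230224e-03, -4.40377846e-05, -1.33453341e-03,
        8.72331822e-04, -6.85764156e-04]), 'effort': array([ 6.20495921e-04, -4.16768074e+01, -2.45808578e+01, -1.52056768e-04,
        1.11346930e-02,  1.69860516e-05]), 'position': array([5.74461062e-01, 6.18102675e-05, 2.30434984e-01]), 'tcp_rot': array([7.06453923e-01, 7.56170408e-05, 7.07759027e-01, 9.03167844e-05]), 'ft_force': array([ 0.15091825, -0.95259906,  0.36337431]), 'torque': array([-0.06324076, -0.01364386,  0.04074658]), 'opening': 0.08513393413120172}
scene 480.1642888407334 283.8104742273791 205.09074049969578
[[-0.00714787  0.7100228  -0.70414241  1.38979153]
 [ 0.99975681  0.01976492  0.00978128  0.07885562]
 [ 0.02086225 -0.70390125 -0.70999141  1.02154136]
 [ 0.          0.          0.          1.        ]]
side 531.5636961133301 270.01099592321987 201.1400989930807
[[-0.99176384 -0.06167819  0.11225103  0.39463483]
 [-0.12651044  0.60852652 -0.78338406  0.97558644]
 [-0.01999002 -0.79113291 -0.61131753  0.85018155]
 [ 0.          0.          0.          1.        ]]
wrist 317.6696650352623 280.09145749865604 215.09392964417088
[[ 9.79063665e-05 -2.81524030e-01  9.59554173e-01 -1.41418230e-01]
 [ 6.32567805e-04 -9.59553968e-01 -2.81524035e-01  7.07840164e-02]
 [ 9.99999795e-01  6.34546072e-04  8.41365954e-05  2.28135670e-04]
 [ 0.00000000e+00  0.00000000e+00  0.00000000e+00  1.00000000e+00]]
```

View pics/scene0.png

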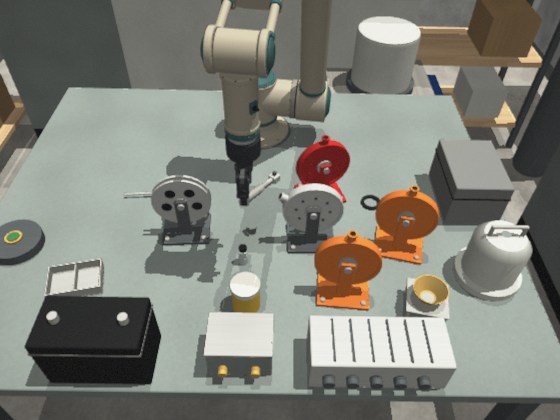

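View pics/side0.png

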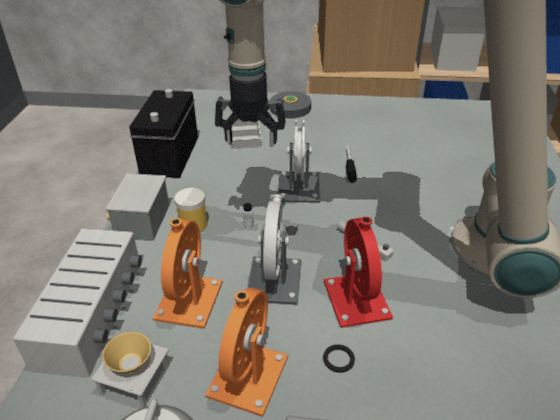

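View pics/wrist0.png

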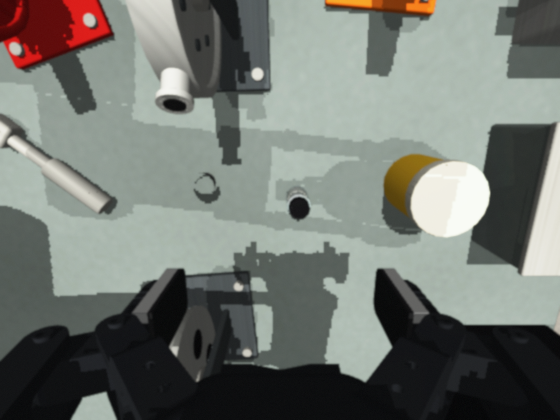

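```bash
python3 - <<'E'
import cv2
a=cv2.imread("pics/scene0.png")[160:270,240:380]; cv2.imwrite("pics/c1.png",cv2.resize(a,None,fx=5,fy=5,interpolation=cv2.INTER_CUBIC))
a=cv2.imread("pics/side0.png")[180:310,230:330]; cv2.imwrite("pics/c2.png",cv2.resize(a,None,fx=4.5,fy=4.5,interpolation=cv2.INTER_CUBIC))
E
```

```text
(no output)
```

View pics/c1.png

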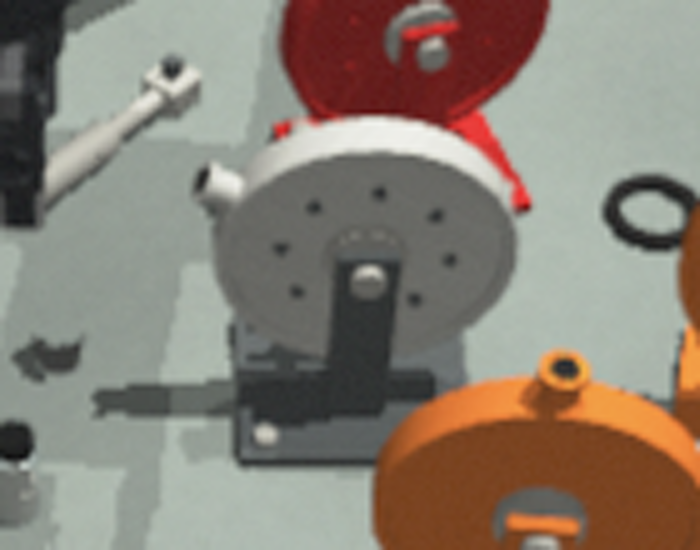

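View pics/c2.png

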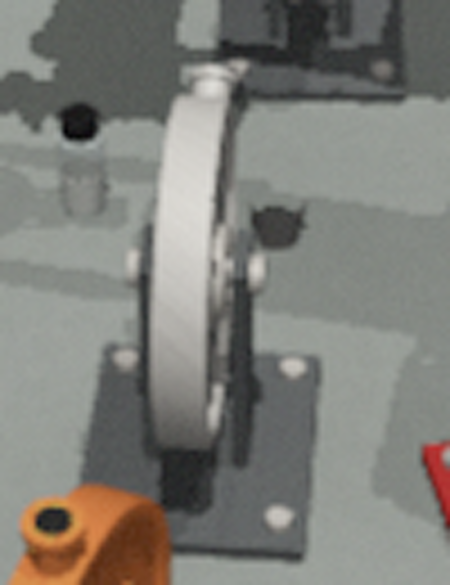

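```bash
cat > h.py <<'E'
import numpy as np, cv2
from scipy.spatial.transform import Rotation as R
from cell import *
def cam(n):
    d=snapshot(n); return d
def ray(d,T,uv):
    v=np.array([(uv[0]-d["cx"])/d["fx"],(uv[1]-d["cy"])/d["fy"],1.]); return T[:3,3],T[:3,:3]@v
def plane(d,T,uv,z):
    o,v=ray(d,T,uv); return o+v*(z-o[2])/v[2]
def tri(L):
    A=np.zeros((3,3));b=np.zeros(3)
    for o,v in L:
        v=v/np.linalg.norm(v);P=np.eye(3)-np.outer(v,v);A+=P;b+=P@o
    p=np.linalg.solve(A,b)
    return p,[np.linalg.norm(np.cross(p-o,v/np.linalg.norm(v))) for o,v in L]
def tool():
    s=sense(); T=np.eye(4);q=s["tcp_rot"];T[:3,:3]=R.from_quat([q[1],q[2],q[3],q[0]]).as_matrix();T[:3,3]=s["position"];return T
def proj(d,T,p):
    c=T[:3,:3].T@(np.array(p)-T[:3,3]);return d["fx"]*c[0]/c[2]+d["cx"],d["fy"]*c[1]/c[2]+d["cy"]
E
python3 - <<'E'
from h import *
a=snapshot("scene");b=snapshot("side");A=a["pose"];B=b["pose"]
print(tri([ray(a,A,(313.6,215.6)),ray(b,B,(259.6,238.9))]))
print("neck",tri([ray(a,A,(281,196.8)),ray(b,B,(277.3,195.5))]))
f=lambda u:(230+u[0]/4.5,180+u[1]/4.5)
print("base side",[plane(b,B,f(u),.01).round(4) for u in((105,345),(320,355),(300,552))])
g=lambda u:(240+u[0]/5,160+u[1]/5)
print("base scene",[plane(a,A,g(u),.01).round(4) for u in((237,462),(232,325),(463,320))])
print(plane(b,B,f((195,267)),.12), plane(b,B,f((258,270)),.12),plane(b,B,f((133,265)),.12))
E
```

```text
(array([0.53350568, 0.16892373, 0.12115303]), [np.float64(0.0004558694426538756), np.float64(0.0004558694426539974)])
neck (array([0.50859783, 0.08177461, 0.16626471]), [np.float64(0.0027817690099486586), np.float64(0.002781769009948698)])
base side [array([0.5606, 0.1081, 0.01  ]), array([0.4518, 0.1038, 0.01  ]), array([0.4505, 0.2344, 0.01  ])]
base scene [array([0.5664, 0.1038, 0.01  ]), array([0.4663, 0.1007, 0.01  ]), array([0.4589, 0.2331, 0.01  ])]
[0.50566755 0.16655525 0.12      ] [0.47685647 0.1655893  0.12      ] [0.53405669 0.16815689 0.12      ]
```

Candidates, by scene pixel:
- The plain grey wheel at (313,210) has a neck at (281,197) on the −y side. It is smooth with small bolt dots.
- The grey pulley at (182,205) has five dark recesses.
- The orange wheels are at (347,262) and (406,215), and the red wheel is at (322,165).

The close crops confirm the plain grey wheel. Its axle is at about (0.506, 0.168, 0.12). The neck end is 98 mm from the axle at about 62° from the top, which fits the sizes given. I'll move above it.

send_rows --pt "-4 0 0 0 8.5" --pt "-4 3.5 -2 -1.7 8.5" --pt "-4 7 -4 -1.7 8.5" --pt "-4 10 -6.8 -1.7 8.5" --pt "-4 12.8 -6.8 -1.7 8.5" --pt "-4 12.8 -6.8 -1.7 8.5" --pt "-4 12.8 -6.8 -1.7 8.5"

```text
clock: 0.83
position: [0.5067, 0.1291, 0.2715]
tcp_rot: [0.707, -0.012, 0.707, 0.011]
ft_force: [-0.2, -0.2, -0.4]
opening: 0.085
```

```bash
python3 - <<'E'
from h import *
T=tool();print(T)
for n in("scene","wrist","side"):
    d=snapshot(n); cv2.imwrite(f"pics/{n}1.png",d["pixels"][:,:,::-1])
E
```

```text
[[ 7.78115673e-04 -3.26190651e-02  9.99467554e-01  5.06687434e-01]
 [-2.49119944e-04  9.99467819e-01  3.26192677e-02  1.29121768e-01]
 [-9.99999666e-01 -2.74368864e-04  7.69575515e-04  2.71513023e-01]
 [ 0.00000000e+00  0.00000000e+00  0.00000000e+00  1.00000000e+00]]
```

View pics/wrist1.png

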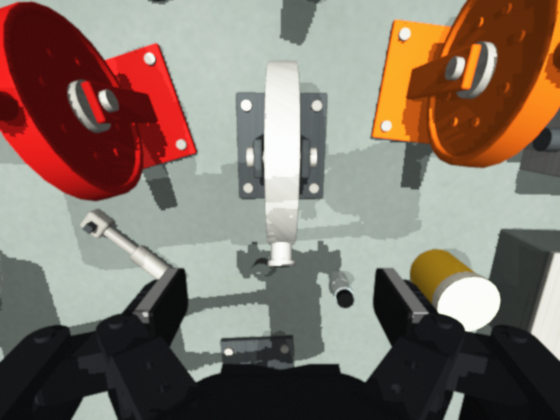

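View pics/side1.png

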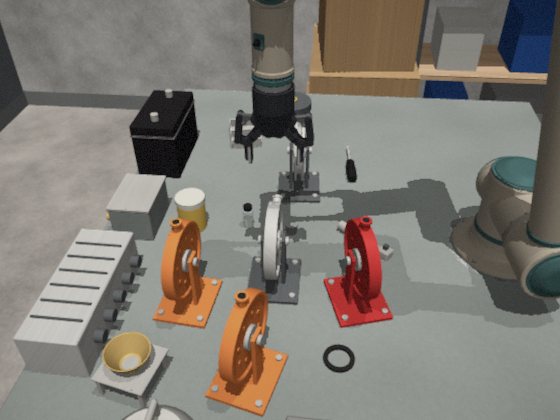

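```bash
python3 - <<'E'
from h import *
T=tool();d=snapshot("wrist");C=T@d["T_tool_cam"]
for p in [(.5086,.082,.166),(.506,.168,.2),(.506,.168,.12),(.506-.055,.168-.065,.01),(.506,.248,.12),(.506+.055,.168+.065,.01)]: print(p,proj(d,C,p))
E
```

```text
(0.5086, 0.082, 0.166) (np.float64(279.61547054331675), np.float64(264.3565960813182))
(0.506, 0.168, 0.2) (np.float64(279.3985598236585), np.float64(168.43976877606573))
(0.506, 0.168, 0.12) (np.float64(279.5889037651788), np.float64(156.0177332740021))
(0.451, 0.10300000000000001, 0.01) (np.float64(235.93164824798282), np.float64(196.5817271659257))
(0.506, 0.248, 0.12) (np.float64(282.36403665691904), np.float64(59.58947129959171))
(0.561, 0.233, 0.01) (np.float64(327.68511369093784), np.float64(92.34824944894977))
```

The wrist view matches the projected model: neck at (281,258), wheel centred at column 281, and yaw aligned. I'll lower and close on the rim at about 32° from the top.

send_rows --pt "4 0 0 0 8.5" --pt "8 0 0 0 8.5" --pt "10.5 0 0 0 8.5" --pt "10.5 0 0 0 8.5" --pt "10.5 0 0 0 1.5" --pt "10.5 0 0 0 1.5" --pt "10.5 0 0 0 1.5" --pt "10.5 0 0 0 1.5" --pt "10.5 0 0 0 1.5" --pt "10.5 0 0 0 1.5"

```text
clock: 1.87
position: [0.508, 0.1278, 0.1679]
tcp_rot: [0.708, -0.011, 0.706, 0.01]
ft_force: [0.6, -1.7, 5.3]
opening: 0.0226
```

```bash
python3 - <<'E'
from h import *
s=sense();print(s["position"],s["opening"],s["ft_force"])
d=snapshot("wrist"); cv2.imwrite(f"pics/wrist2.png",d["pixels"][:,:,::-1])
import numpy as np
r=.076;a0=np.radians(32)
for k in range(0,15):
    a=a0-np.radians(5*k); print(5*k, round(100*r*(np.cos(a0)-np.cos(a)),2), round(100*r*(np.sin(a0)-np.sin(a)),2))
E
```

```text
[0.50803185 0.1278062  0.16791897] 0.02263656189371743 [ 0.55536596 -1.6892022   5.30702599]
0 0.0 0.0
5 -0.33 0.58
10 -0.6 1.18
15 -0.82 1.81
20 -0.99 2.45
25 -1.1 3.1
30 -1.15 3.76
35 -1.14 4.43
40 -1.08 5.09
45 -0.96 5.74
50 -0.78 6.38
55 -0.55 7.0
60 -0.27 7.6
65 0.07 8.17
70 0.46 8.71
```

View pics/wrist2.png

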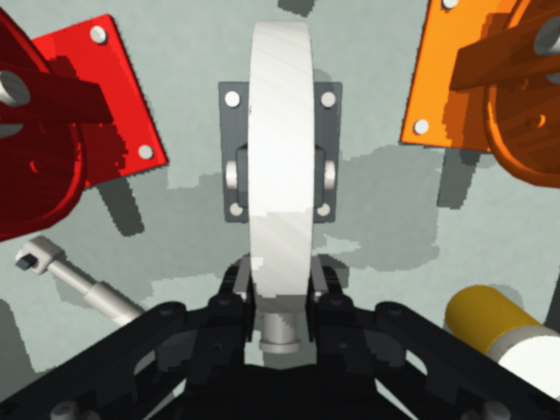

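The fingers have gripped the rim (22.6 mm opening) and the neck is below it at (279,335). I'll carry along the arc.

send_rows --pt "-0.33 0.58 0 0 1.5" --pt "-0.6 1.18 0 0 1.5" --pt "-0.82 1.81 0 0 1.5" --pt "-0.99 2.45 0 0 1.5" --pt "-1.1 3.1 0 0 1.5" --pt "-1.15 3.76 0 0 1.5" --pt "-1.14 4.43 0 0 1.5" --pt "-1.14 4.43 0 0 1.5"

```text
clock: 2.58
position: [0.5069, 0.1709, 0.1781]
tcp_rot: [0.708, -0.013, 0.706, 0.009]
ft_force: [1.9, -4.6, 1.0]
opening: 0.0227
```

```bash
python3 - <<'E'
from h import *
s=sense();print(s["position"],s["opening"],s["ft_force"])
for n in("wrist","side","scene"):
  d=snapshot(n); cv2.imwrite(f"pics/{n}3.png",d["pixels"][:,:,::-1])
a=cv2.imread("pics/scene3.png")[130:270,220:380]; cv2.imwrite("pics/c3.png",cv2.resize(a,None,fx=4,fy=4,interpolation=cv2.INTER_CUBIC))
E
```

```text
[0.50685846 0.17086094 0.17811193] 0.02268770673036129 [ 1.94481502 -4.6443872   1.00869515]
```

View pics/c3.png

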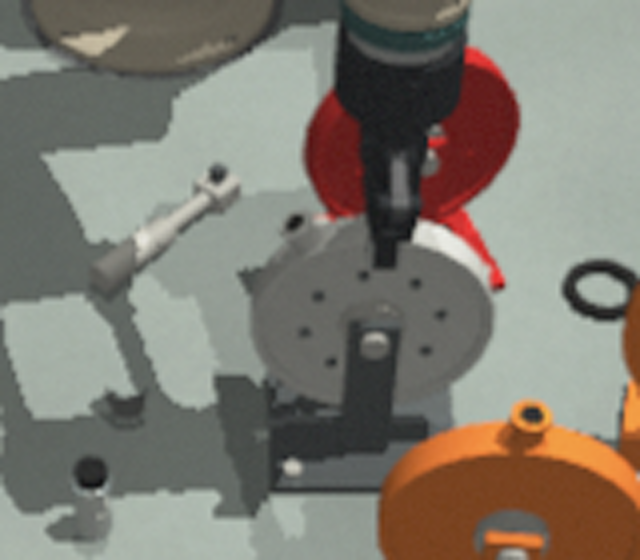

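```bash
cat >> h.py <<'E'
def ang(uv):
    a=snapshot("scene");o,v=ray(a,a["pose"],uv)
    n=np.array([1,.03,0]);c=np.array([.506,.168,.12]);p=o+v*(n@(c-o))/(n@v);q=p-c
    return p.round(4),np.hypot(q[1],q[2]).round(4),np.degrees(np.arctan2(-q[1],q[2])).round(1)
E
python3 -c "
from h import *
print(ang((281,196.8)),ang((294,186.3)))"
```

```text
(array([0.5085, 0.0833, 0.1629]), np.float64(0.095), np.float64(63.1)) (array([0.5076, 0.1153, 0.1997]), np.float64(0.0955), np.float64(33.5))
```

The neck is now at about (294,186), roughly 33° from the top. It turned 30° of the 35° commanded. I'll continue along the arc.

send_rows --pt "0.06 0.66 0 0 1.5" --pt "0.18 1.31 0 0 1.5" --pt "0.36 1.95 0 0 1.5" --pt "0.59 2.57 0 0 1.5" --pt "0.87 3.17 0 0 1.5" --pt "1.21 3.74 0 0 1.5" --pt "1.6 4.28 0 0 1.5" --pt "1.76 4.48 0 0 1.5" --pt "1.76 4.48 0 0 1.5"

```text
clock: 3.58
position: [0.5057, 0.2167, 0.1618]
tcp_rot: [0.708, -0.012, 0.706, 0.01]
ft_force: [0.8, -3.1, 7.0]
opening: 0.0231
```

```bash
python3 - <<'E'
from h import *
s=sense();print(s["position"],s["opening"],s["ft_force"])
for n in("side","scene"):
  d=snapshot(n); cv2.imwrite(f"pics/{n}4.png",d["pixels"][:,:,::-1])
a=cv2.imread("pics/scene4.png")[130:270,220:380]; cv2.imwrite("pics/c4.png",cv2.resize(a,None,fx=4,fy=4,interpolation=cv2.INTER_CUBIC))
E
```

```text
[0.50573315 0.21668958 0.16181503] 0.023135404481437315 [ 0.77593571 -3.1349748   6.95455608]
```

View pics/c4.png

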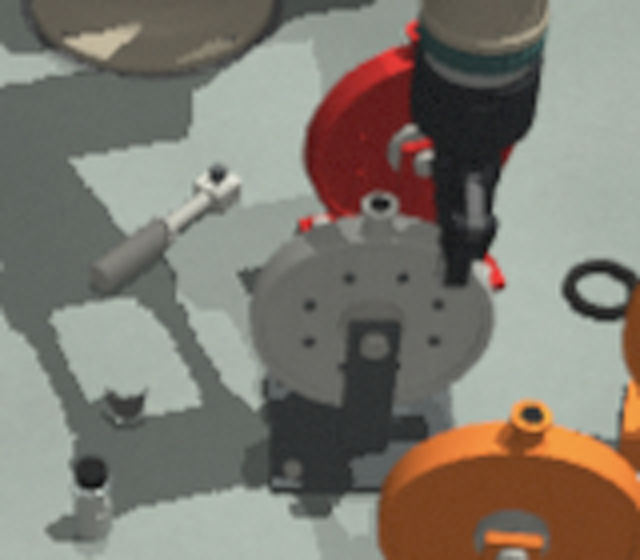

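```bash
python3 -c "
from h import *
print(ang((315,181.3)))"
```

```text
(array([0.506 , 0.1669, 0.2167]), np.float64(0.0967), np.float64(0.6))
```

send_rows --pt "0 0 0 0 5" --pt "0 0 0 0 5" --pt "0 0 0 0 5" --pt "0 0 0 0 5" --pt "-2 0 0 0 5" --pt "-5 0 0 0 5" --pt "-9 0 0 0 5" --pt "-13 0 0 0 5" --pt "-13 0 0 0 5" --pt "-13 0 0 0 5"

```text
clock: 4.57
position: [0.5056, 0.2176, 0.2928]
tcp_rot: [0.709, -0.01, 0.705, 0.011]
ft_force: [0.3, 0.0, -0.6]
opening: 0.0498
```

```bash
python3 - <<'E'
from h import *
s=sense();print(s["position"],s["opening"],s["ft_force"])
for n in("side","scene"):
  d=snapshot(n); cv2.imwrite(f"pics/{n}5.png",d["pixels"][:,:,::-1])
a=cv2.imread("pics/scene5.png")[130:270,220:380]; cv2.imwrite("pics/c5.png",cv2.resize(a,None,fx=4,fy=4,interpolation=cv2.INTER_CUBIC))
E
```

```text
[0.50564898 0.21764495 0.29277471] 0.049845339606391516 [ 0.25940729  0.00717283 -0.57911879]
```

View pics/c5.png

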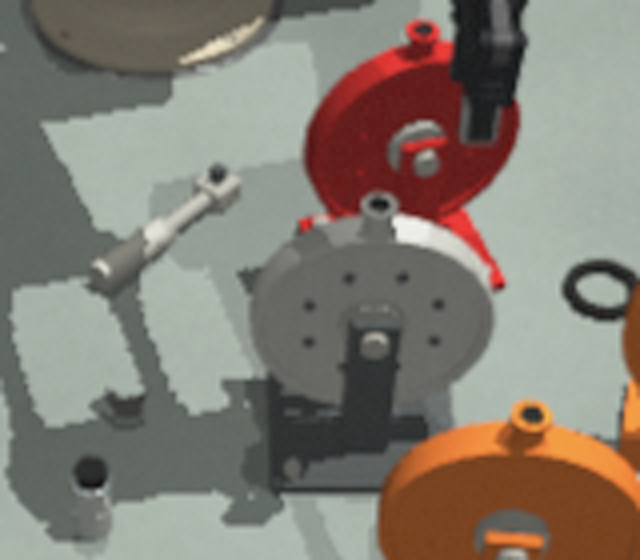

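View pics/side5.png

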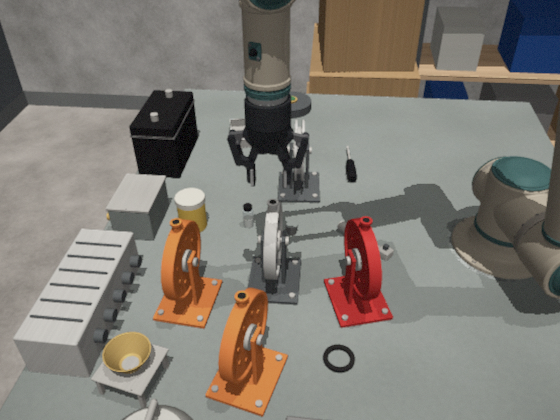

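The neck end is at scene pixel (315,181), about 0.6° from vertical, and it did not move on release. The side view agrees, with the neck top at (272,204). The gripper is clear of the wheel and the pulley is untouched, so I'll hand in.

```bash
python3 -c "
from cell import *
print(finish_job())"
```

```text
the job is handed in; nothing more can be done
None
```

I turned the drying wheel so its filler neck points straight up, let go, and handed the job in at about 5 s on the clock. I pinched the rim about 32° from the top and carried it along the arc in two moves. I looked in between, because the wheel had turned about 30° for the first 35° commanded.

- **Neck angle:** my last picture, taken after release, puts the neck about 0.6° from vertical, against the 15° allowed. It did not shift when the fingers opened.
- **Clearance:** the gripper was raised well clear, with the wrist force back near zero.
- **Other wheels:** the arm never went near the pulley, and the orange and red wheels stayed where they were.
- **Disagreement:** before the move, two pictures together put the neck at about 62° from the top and one alone at about 63°. This is well within the tolerance. No check failed.

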